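# Click the socket key onto the specimen clamp and lock it

## Robot

A 7-joint arm with a two-finger parallel gripper is mounted at the origin on a cart in front of the work surface, level with it; the furniture and walls round the work are solid. World frame = base frame: x ahead of the robot, y to its left, z up, the work surface at z = 0. Lengths are in mm, angles in rad, forces in N, time in s.
With the tool pointing down it reaches from about 425 to 875 mm from the base axis. Payload 8.4 kg.
Tool frame: the origin (TCP) lies on the mounting face of the last link; the fingertips stand 173 mm ahead of it and the grasp point (between the pads) lies 155 mm ahead of it; x points along the fingers, z is the direction in which the jaws open and shut, and the axes are right-handed (so a half turn about x gives the same grasp; the last joint's range is limited). The gripper opens to 85 mm and grips with 20 to 120 N. Pads are 22 mm wide; open, the fingers measure 114 mm over their backs; the gripper's body (76 mm by 85 mm) begins 54 mm behind the grasp point. The pads swing forward as they close: fully open they stand 13 mm farther back than shut.
Start: joints at [-1.447, 0.333, 0.04, 1.465, -0.013, 1.343, -0.059], TCP at [143.631, 633.911, 404.708] pointing down, gripper open.
Joint ranges: [-2.58, 2.58], [-0.38, 2.09], [-1.3, 1.39], [0.25, 2.4], [-1.5, 4.64], [0.08, 2.09], [-2.65, 2.65]. Speed limits (rad/s): [2.22, 2.22, 2.79, 2.79, 3.14, 3.14, 3.14].

## Interface

Orientations are given as a unit quaternion [x, y, z, w].
In Python, from bench import env, imaging, workorder gives the robot as it stands.
- The arm moves only by the shell command python3 -m handwheel 'ROWS' [FORCE]. ROWS is a JSON object of lists of equal length, an entry for each row: "dp": the shift along the tool's x, y, z in cm, a list of three; "turn": the turn, a rotation vector about the tool's x, y, z in rad, a list of three; "gripper": the finger opening in cm, from 0 to 8.54. A call has exactly 5 rows; each row shifts and turns the pose as measured when the row begins, along the tool's axes as they then stand; what a row does not reach is not made up. A row lasts 1/10 s, in which the tool goes at most 50 mm and 8.59 degrees, less where a joint would pass 70% of its speed; a pose out of reach is approached as far as the arm can. A call with a gripper value outside its range is refused whole. The fingers move at their own pace and stop on an object; FORCE is the grip in N (left out, the last holds). Time passes only in rows, so rows that do not move let the fingers close, or fill a call up. It gives the time, the measured TCP pose, the force and the opening at its end, in the units of the state.
- env.get_state(): the state, without advancing time (a new reading comes with each control period).
- imaging.get_image(name): name is "scene" or "top"; returns (picture, depth): 400x640x3 uint8, red, green, blue; 400x640 float32, mm along the optical axis (not along the pixel's ray), 0 where there is no reading.
- imaging.camera_params(name): a dict with "fx", "fy", "cx", "cy" (pixels), "R" (3x3) and "t" (3): a world point X has camera coordinates R X + t. Camera axes: x right, y down, z forward; pixel columns grow to the right and rows downward; lengths in mm; the calibration is good to about 2 mm. A picture is of the moment at which its call begins. camera_params takes no time and is no camera call.
- workorder.close_job(): hands the job in, once; it reports no verdict.
The state is a dict: "time_s": time; "joint_positions": joint angles; "dq": joint speeds; "joint_torque": joint torques, N m; "ee_pos": TCP position; "eef_rot": TCP orientation; "contact_force": force on the tool from outside, world axes, zero at the start; "wrist_torque": the same for the moment, N m; "width": finger opening in mm.
Only numpy, scipy, OpenCV 4.12 (cv2) and the standard library are available. Lean on these libraries where they do the work, as an engineer would, in place of code of your own. Each camera call takes 0.05 s, during which the arm holds its last target. There are 200 camera calls.

## Task

Take the socket key off its wooden rest and push it down onto the square drive of the specimen clamp until its spring balls click and the key sits fully home on the collar; press gently, since the drive gives way on a spring and must not be forced down hard (about 20 N is plenty). Then turn the key clockwise, seen from above, to the stop so that the red arm lies over the amber block, and let go, leaving the key clicked on. Do not knock over or shift the little things standing around.

Things in the scene. Friction and masses are not known exactly. Their poses are not given: they have to be found in the camera images.
- key: socket key, 58 mm tall, 0.17 to 0.35 kg, standing mouth down on its wooden rest over a stub peg 15 mm thick and 10 mm tall. Lower 31 mm: round steel socket, 42 mm in diameter, with a square bore 21.5 mm wide and 26 mm deep, open below. Origin: centre of the mouth (underside); z up along the key, x and y square to the bore's walls. Fits the drive in any of four quarter-turn positions
- key_head (a point): centre of the key's blue square grip head, 28 x 28 x 24 mm, on the key's axis 46 mm above the mouth; axes as the key's, the head's flats parallel to the bore's walls
- drive_seat (a point): centre of the top face of the clamp's collar (42 mm in diameter), at the foot of the upright steel square drive, 20 mm square and 22 mm tall with a tapered nose; 82 mm above the worktop when not pressed. z up, x and y square to the drive's flats; turns with the spindle. The key is home when its origin lies here (mouth on collar). It has about 0.1 rad of play on the drive
- drive_ball (a point): tip of one of two brass spring balls (10 mm), this one 3.5 mm out of the drive's -x flat, the other out of the +x flat, both 6.5 mm above the collar. Inside the key's mouth each wall has a lip (crest 3 mm up) and a recess above it. The key slides freely until its mouth is about 9 mm above the collar; then the balls resist with 9 to 17 N until they click past the lip, and the force drops by several N
- spindle (a joint): turn of the spindle in rad, growing clockwise seen from above; starts at 0 to 0.25 (open), stop at 1.35 (locked: red arm over the amber block). Friction about 0.05 N m; it stays where it is left
- spindle_float (a joint): how far the spindle with drive, collar and arm is pushed down against its spring, in m; 0 at rest, end of travel 0.022; springs back up when released. Spring: about 3.5 N to begin with and 1 N per mm, so the drive sinks 6 to 14 mm before the balls give
- clamp: specimen clamp fixed to the worktop: grey cast base 84 x 124 x 26 mm, reaching 42 mm either side in its x and from -42 to +82 mm in its y, column with the sprung spindle at its origin (origin on the worktop under the spindle axis), amber block 54 mm high at y = +52 mm, red arm reaching 58 mm from the axis, its top level with the collar's
- key_rest: wooden rest, 70 x 70 x 12 mm, fixed; origin at the centre of its underside, the key's peg in the middle
- dropper_blue: bystander: loose dropper bottle with dark rubber bulb and purplish-blue liquid, 33 mm wide, 100 mm tall; leave standing; origin at its underside
- eyepiece_1: bystander: loose black microscope eyepiece, 30 mm wide, 42 mm tall; origin at its underside
- objective_case: bystander: loose white pot with black screw lid, 33 mm wide, 49 mm tall; origin at its underside
- petri_2: bystander: loose petri dish with pinkish filling, 61 mm wide, 15 mm tall; origin at its underside
Mind the look-alikes: they are no part of the job. Leave any green or purple look-alike of the key alone.

How it is judged:
By the outcome, as a careful person would: the job done as asked, in the order asked, and still so for the second after the job is handed in, with the robot touching nothing.
It also fails if it takes over 64 s, if anything falls off the work surface, if the arm or the gripper's body presses on something with over 40 N, if the wrist force passes 120 N, or if a joint passes its speed limit or range.

## Working session

There is one attempt and no reset: what is moved stays moved. The work goes in short steps, Python scripts to look and compute and a shell command to move; the robot and the scene stay as the last step left them, time stands still between calls to the robot, and variables do not carry over. Pictures are saved under pics/ and viewed, about 8 in all and at most 12, crops included, and the job is handed in when it is done.

```bash
mkdir -p pics; ls
python3 - <<'E'
from bench import env, imaging
import cv2,numpy as np
print(env.get_state())
for n in("scene","top"):
    im,d=imaging.get_image(n); cv2.imwrite(f"pics/{n}0.png",im[:,:,::-1]); np.save(f"{n}0.npy",d)
    print(n,imaging.camera_params(n))
E
```

```text
pics
{'time_s': 0.0, 'joint_positions': array([-1.44720552,  0.33391184,  0.03986447,  1.46629663, -0.01337095,
        1.34330564, -0.05849731]), 'dq': array([-0.00052162,  0.00103537,  0.0009264 ,  0.00067892, -0.00139455,
        0.00103839,  0.00045493]), 'joint_torque': array([ 6.51293112e-05, -6.58560991e+01,  1.36507530e+00, -4.05567133e+01,
        1.67104678e-02,  1.25043205e-02,  3.31983972e-05]), 'ee_pos': array([143.58851364, 633.75322676, 403.8078975 ]), 'eef_rot': array([-0.44172051,  0.55290881,  0.44091626,  0.55205769]), 'contact_force': array([-0.37891822, -0.20326874,  0.09219366]), 'wrist_torque': array([-0.04674557, -0.00672035, -0.03193452]), 'width': 85.45362122500168}
scene {'fx': 480.9449951773939, 'fy': 480.9449951773939, 'cx': 322.0768716628331, 'cy': 203.29383468021763, 'R': array([[ 0.6716205 , -0.74070443, -0.01681795],
       [-0.40411656, -0.34721113, -0.84624715],
       [ 0.62097964,  0.57515335, -0.53252504]]), 't': array([-423.66890512,  301.35598543, 1093.91984014])}
top {'fx': 453.02004037375497, 'fy': 453.02004037375497, 'cx': 328.57768043776895, 'cy': 205.05805761930415, 'R': array([[-0.01154896, -0.99991878,  0.00538947],
       [-0.97422023,  0.01003739, -0.22537567],
       [ 0.22530327, -0.00785339, -0.97425703]]), 't': array([-43.07450004, 588.37288318, 988.50584827])}
```

View pics/scene0.png

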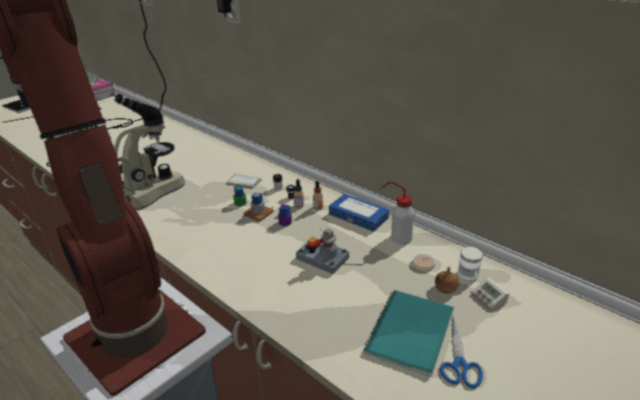

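View pics/top0.png

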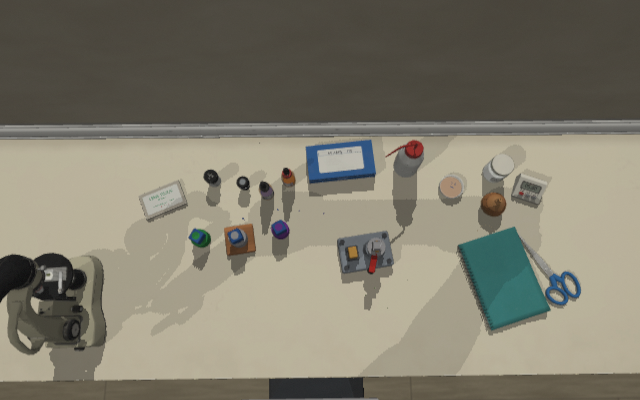

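The top view shows three candidates: green (200,238), blue on the wooden rest (236,238), and purple (280,230). The blue one on the rest fits the description. The clamp is at (365,252). I'll confirm with an enlarged crop.

Run:
```python
import cv2,numpy as np
im=cv2.imread("pics/top0.png")
a=cv2.resize(im[205:275,190:290],None,fx=6,fy=6,interpolation=cv2.INTER_CUBIC)[:,:600]
b=cv2.resize(im[225:280,330:410],None,fx=6,fy=6,interpolation=cv2.INTER_CUBIC)
c=np.zeros((420+330-160,600,3),np.uint8)
c=np.zeros((600,800,3),np.uint8)
a=cv2.resize(im[212:268,215:265],(400,448),interpolation=cv2.INTER_CUBIC)
b=cv2.resize(im[228:278,335:395],(400,333),interpolation=cv2.INTER_CUBIC)
c[:448,:400]=a; c[:333,400:]=b
cv2.imwrite("pics/crop1.png",c)
```

```text
(no output)
```

View pics/crop1.png

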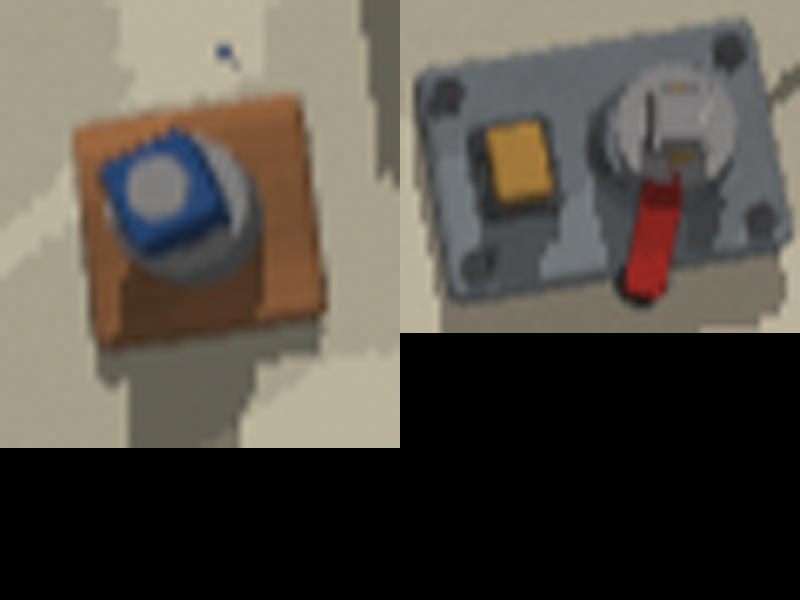

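The crop shows the blue grip head on a round steel socket standing on the wooden rest, with the head's top centre near (234.6,235.4), so this is the key. It also shows the drive with brass balls in line with the red arm, with the drive centre near (377,246). Next I'll measure both from depth.

```bash
cat > h.py <<'E'
import numpy as np,cv2
from bench import env,imaging
def cloud(n,d):
    p=imaging.camera_params(n); v,u=np.mgrid[:400,:640]
    c=np.stack([(u-p['cx'])/p['fx']*d,(v-p['cy'])/p['fy']*d,d],-1)
    return (c-p['t'])@p['R']
def ray(n,u,v,z):
    p=imaging.camera_params(n); r=p['R'].T@np.array([(u-p['cx'])/p['fx'],(v-p['cy'])/p['fy'],1]); o=-p['R'].T@p['t']
    return o+r*(z-o[2])/r[2]
def proj(n,X):
    p=imaging.camera_params(n); c=p['R']@np.array(X,float)+p['t']; return p['fx']*c[0]/c[2]+p['cx'],p['fy']*c[1]/c[2]+p['cy']
E
python3 - <<'E'
from h import *
d=np.load("top0.npy"); P=cloud("top",d); im=cv2.imread("pics/top0.png")
print("table z",np.median(P[300:320,150:250,2]),"cam",ray("top",300,200,900))
for nm,(u0,v0,u1,v1),zs in(("key",(222,222,252,256),[(62,78),(35,52)]),("clamp",(340,232,395,275),[(97,112),(76,92),(48,60)])):
    for lo,hi in zs:
        Q=P[v0:v1,u0:u1].reshape(-1,3); Q=Q[(Q[:,2]>lo)&(Q[:,2]<hi)]
        r=cv2.minAreaRect(Q[:,:2].astype(np.float32)); print(nm,lo,len(Q),Q.mean(0).round(1),r)
# head disc on top
print("key head top ray",ray("top",215+157/8,212+187/8,70))
print("drive top", ray("top",335+282/6.667,228+118/6.667,104))
hsv=cv2.cvtColor(im,cv2.COLOR_BGR2HSV)
for nm,m,(u0,v0,u1,v1) in(("blue",(hsv[...,0]>100)&(hsv[...,0]<125)&(hsv[...,1]>120),(222,222,252,256)),("red",((hsv[...,0]<6)|(hsv[...,0]>174))&(hsv[...,1]>150),(340,232,395,280)),("amber",(hsv[...,0]>14)&(hsv[...,0]<24)&(hsv[...,1]>130),(340,232,362,275)),("green",(hsv[...,0]>40)&(hsv[...,0]<85)&(hsv[...,1]>120),(185,220,215,256)),("wood",(hsv[...,0]<14)&(hsv[...,1]>110),(220,215,262,262))):
    w=np.zeros(m.shape,bool); w[v0:v1,u0:u1]=1; Q=P[m&w]; v,u=np.nonzero(m&w)
    print(nm,len(Q),Q.mean(0).round(1),np.percentile(Q[:,2],[5,50,95]).round(), cv2.minAreaRect(Q[Q[:,2]>np.percentile(Q[:,2],95)-8][:,:2].astype(np.float32)))
for nm,u,v in(("bulb",266,186),("drop2",288,172),("eyep",243,183),("pot",211,177),("purple",280,228),("green",199,236),("blk",372,235)): print(nm,P[v,u].round())
E
```

```text
table z 0.3858050681937335 cam [397.73616589 -30.10731299 900.        ]
key 62 150 [517.2 166.1  70. ] ((517.42529296875, 166.48294067382812), (26.974777221679688, 27.900659561157227), 28.178823471069336)
key 35 93 [511.9 160.3  43.1] ((514.664794921875, 164.504638671875), (33.894569396972656, 40.43068313598633), 34.61417007446289)
clamp 97 81 [ 486.1 -154.8  102.6] ((486.3695373535156, -154.5182647705078), (19.8726863861084, 18.499818801879883), 89.6297607421875)
clamp 76 283 [ 470.9 -150.2   82.5] ((467.9788818359375, -155.09915161132812), (77.77499389648438, 40.606727600097656), 0.8452860713005066)
clamp 48 136 [ 478.2 -114.7   53.1] ((484.0937194824219, -133.52120971679688), (80.77742004394531, 37.23418426513672), 89.52847290039062)
key head top ray [518.30981271 166.14267978  70.        ]
drive top [ 486.38123426 -155.4727328   104.        ]
blue 85 [513.4 161.1  81. ] [61. 70. 73.] ((433.747802734375, 73.31443786621094), (282.2455139160156, 29.379047393798828), 47.879539489746094)
red 102 [ 448.4 -144.9   92.2] [79. 82. 86.] ((403.0060729980469, -105.07846069335938), (26.289779663085938, 163.9053497314453), 48.8074951171875)
amber 97 [ 478.  -102.5   63.9] [49. 54. 57.] ((418.5343933105469, -80.65534973144531), (25.626811981201172, 156.0677490234375), 69.40664672851562)
green 155 [516.1 249.1  44.1] [13. 32. 61.] ((431.73651123046875, 116.05039978027344), (353.77142333984375, 22.38747787475586), 58.914466857910156)
wood 430 [515.7 160.4  20. ] [ 9. 12. 15.] ((436.05322265625, 93.91744995117188), (308.10467529296875, 87.96646881103516), 41.5740966796875)
bulb [633.  96.  76.]
drop2 [661.  44.  92.]
eyep [651. 156.  40.]
pot [664. 232.  50.]
purple [536.  64.  61.]
green [519. 250.  60.]
blk [ 522. -152.   29.]
```

```bash
cat >> h.py <<'E'
from scipy.spatial.transform import Rotation as Ro
def tool():
    s=env.get_state(); R=Ro.from_quat(s['eef_rot']).as_matrix(); return s,R,s['ee_pos']+155*R[:,0]
def report(target=None,yaw=None):
    s,R,g=tool(); y=np.degrees(np.arctan2(R[1,2],R[0,2]))
    print("t",s['time_s'],"gp",g.round(1),"x",R[:,0].round(3),"jawyaw",y.round(1),"F",s['contact_force'].round(1),"M",s['wrist_torque'].round(2),"w",round(s['width'],1),"q",s['joint_positions'].round(2))
    if target is not None:
        print("dp cm",(R.T@(np.array(target)-g)/10).round(2))
    if yaw is not None:
        # rotation to a vertical tool with jaw yaw (mod 180)
        yy=y+((yaw-y+90)%180-90); c,sn=np.cos(np.radians(yy)),np.sin(np.radians(yy))
        z=np.array([c,sn,0]);x=np.array([0,0,-1.]);T=np.stack([x,np.cross(z,x),z],1)
        print("turn rad",Ro.from_matrix(R.T@T).as_rotvec().round(3))
E
python3 - <<'E'
from h import *
report([517.5,166.4,120],28.2)
d=np.load("top0.npy"); P=cloud("top",d); im=cv2.imread("pics/top0.png"); hsv=cv2.cvtColor(im,cv2.COLOR_BGR2HSV)
m=((hsv[...,0]<6)|(hsv[...,0]>174))&(hsv[...,1]>150); w=np.zeros(m.shape,bool); w[232:280,340:395]=1
Q=P[m&w]; Q=Q[abs(Q[:,2]-82)<4]; c=Q.mean(0); u=np.linalg.svd(Q[:,:2]-c[:2])[2][0]
print("arm",len(Q),c,cv2.minAreaRect(Q[:,:2].astype(np.float32)),np.degrees(np.arctan2(u[1],u[0])),"from axis",np.degrees(np.arctan2(c[1]+154.8,c[0]-486.3)))
m=(hsv[...,0]>14)&(hsv[...,0]<24)&(hsv[...,1]>130); w[:]=0; w[232:275,340:362]=1
Q=P[m&w]; Q=Q[abs(Q[:,2]-54)<4]; c=Q.mean(0); print("amber",c,np.linalg.norm(c[:2]-[486.3,-154.8]),np.degrees(np.arctan2(c[1]+154.8,c[0]-486.3)))
# collar
Q=P[232:260,360:395].reshape(-1,3); Q=Q[(abs(Q[:,2]-82)<4)&(Q[:,0]>472)]; print("collar",cv2.minEnclosingCircle(Q[:,:2].astype(np.float32)))
# scene view: drive & head
d=np.load("scene0.npy"); P=cloud("scene",d)
for c,lo,hi in(([486,-155],96,112),([517,166],64,76)):
    Q=P.reshape(-1,3); Q=Q[(np.hypot(*(Q[:,:2]-c).T)<25)&(Q[:,2]>lo)&(Q[:,2]<hi)]; print("scene",len(Q),Q.mean(0).round(1),cv2.minAreaRect(Q[:,:2].astype(np.float32)))
E
```

```text
t 0.1 gp [143.6 633.5 248.9] x [-0.    -0.002 -1.   ] jawyaw 77.2 F [-0.1  0.5  0.7] M [ 0.04  0.03 -0.04] w 85.4 q [-1.45  0.33  0.04  1.47 -0.01  1.34 -0.06]
dp cm [ 12.95 -46.79 -37.28]
turn rad [ 0.856 -0.001  0.001]
arm 97 [ 449.69024103 -145.99914845   82.21989524] ((449.9341735839844, -146.11468505859375), (12.949460983276367, 40.140037536621094), 77.78736877441406) 167.83888886113166 from axis 166.48279757606116
amber [ 478.99720538 -103.29132592   53.93458103] 52.02378604735085 98.06949712882862
collar ((486.7668151855469, -154.42257690429688), 20.722640991210938)
scene 57 [ 483.7 -157.4  102.2] ((485.0086975097656, -156.30389404296875), (20.413082122802734, 21.04705047607422), 1.0403515100479126)
scene 62 [515.6 162.6  70.2] ((517.2787475585938, 165.47116088867188), (31.719593048095703, 29.657115936279297), 22.91598129272461)
```

Run:
```python
from h import *
P=cloud("top",np.load("top0.npy")); d=np.load("top0.npy")
Q=P[150:,:][d[150:]>0]; 
for lo in(100,180,230,280,330):
    S=Q[(Q[:,2]>lo)]; print(lo,len(S),S.min(0).round() if len(S) else 0,S.max(0).round() if len(S) else 0)
P=cloud("scene",np.load("scene0.npy")).reshape(-1,3); S=P[(P[:,2]>150)&(P[:,0]>250)&(P[:,0]<560)&(P[:,1]>300)&(P[:,1]<800)]; print(len(S),S.min(0),S.max(0))
_,R,_=tool(); print(R.round(3));
```

```text
100 6192 [ 273. -270.  100.] [709. 574. 310.]
180 3036 [273. 489. 180.] [455. 550. 310.]
230 2113 [298. 489. 230.] [455. 550. 310.]
280 528 [370. 507. 280.] [447. 539. 310.]
330 0 0 0
1864 [275.2630341  480.62117414 150.01052702] [470.24779311 575.79660868 360.6818774 ]
[[-0.    -0.975  0.221]
 [-0.002  0.221  0.975]
 [-1.    -0.    -0.002]]
```

```bash
python3 -m handwheel '{"dp":[[0,-1.2,-4.7],[0,-1.2,-4.7],[0,-1.2,-4.7],[0,-1.2,-4.7],[0,0,0]],"turn":[[0,0,0],[0,0,0],[0,0,0],[0,0,0],[0,0,0]],"gripper":[5.5,5.5,5.5,5.5,5.5]}' 40; python3 -c "
from h import *
report([300,345,230],28.2)"
```

```text
time_s: 0.6
ee_pos: [148.4, 433.1, 397.5]
eef_rot: [-0.444, 0.556, 0.439, 0.549]
contact_force: [0.6, 0.4, 0.4]
width: 55.2
t 0.6 gp [148.  431.3 242.5] x [-0.002 -0.012 -1.   ] jawyaw 77.3 F [0.6 0.4 0.4] M [-0.   -0.   -0.03] w 55.2 q [-1.39 -0.05  0.05  1.92  0.    1.29  0.01]
dp cm [  1.32 -16.72  -5.06]
turn rad [ 0.857 -0.011  0.005]
```

```bash
python3 -m handwheel '{"dp":[[0,-4.2,-1.25],[0,-4.2,-1.25],[0,-4.2,-1.25],[0,-4.2,-1.25],[0,0,0]],"turn":[[0,0,0],[0,0,0],[0,0,0],[0,0,0],[0.14,0,0]],"gripper":[5.5,5.5,5.5,5.5,5.5]}'; python3 -c "
from h import *
report([517.5,166.4,160],28.2)"
```

```text
time_s: 1.1
ee_pos: [305.4, 343.9, 398.3]
eef_rot: [-0.407, 0.583, 0.402, 0.578]
contact_force: [-1.2, 0.7, -0.0]
width: 54.9
t 1.1 gp [305.2 342.4 243.3] x [-0.002 -0.01  -1.   ] jawyaw 69.7 F [-1.2  0.7 -0. ] M [ 0.05  0.06 -0.07] w 54.9 q [-1.21 -0.06  0.26  1.92  0.02  1.29  0.26]
dp cm [  8.47 -26.    -9.07]
turn rad [ 0.725 -0.008  0.005]
```

```bash
python3 -m handwheel '{"dp":[[0.8,-4.5,-1.55],[0.8,-4.5,-1.55],[0.8,-4.5,-1.55],[0.8,-4.5,-1.55],[0.8,-4.5,-1.55]],"turn":[[0,0,0],[0,0,0],[0,0,0],[0,0,0],[0,0,0]],"gripper":[5.5,5.5,5.5,5.5,5.5]}'; python3 -m handwheel '{"dp":[[0.5,0,0],[0.5,0,0],[0.5,0,0],[0.5,0,0],[0.5,0,0]],"turn":[[0.145,0,0],[0.145,0,0],[0.145,0,0],[0.145,0,0],[0.145,0,0]],"gripper":[5.5,5.5,5.5,5.5,5.5]}'; python3 -c "
from h import *
report([517.5,166.4,64],28.2)"
```

```text
time_s: 1.6
ee_pos: [489.1, 194.6, 359.7]
eef_rot: [-0.406, 0.581, 0.402, 0.579]
contact_force: [-0.1, 1.2, -1.0]
width: 54.7
time_s: 2.1
ee_pos: [495.4, 187.8, 332.2]
eef_rot: [-0.169, 0.688, 0.16, 0.688]
contact_force: [0.6, -0.1, 0.4]
width: 55.3
t 2.1 gp [495.8 185.9 177.2] x [ 0.003 -0.012 -1.   ] jawyaw 26.8 F [ 0.6 -0.1  0.4] M [ 0.07 -0.01  0.02] w 55.3 q [-0.99  0.15  0.59  1.88 -0.08  1.14  0.1 ]
dp cm [11.35 -2.58  1.09]
turn rad [-0.024 -0.003  0.012]
```

```bash
python3 -m handwheel '{"dp":[[1,-1.3,0.55],[1.5,-1.3,0.55],[2,0,0],[2,0,0],[0,0,0]],"turn":[[-0.024,-0.003,0.012],[0,0,0],[0,0,0],[0,0,0],[0,0,0]],"gripper":[5.5,5.5,5.5,5.5,5.5]}'
python3 - <<'E'
from h import *
report([517.5,166.4,64],28.2)
im,d=imaging.get_image("scene"); u,v=map(int,proj("scene",[517,166,90])); print(u,v)
a=cv2.resize(im[v-50:v+40,u-50:u+50,::-1],(500,450),interpolation=cv2.INTER_CUBIC)
im,d=imaging.get_image("top"); u,v=map(int,proj("top",[517,166,80]))
b=cv2.resize(im[v-30:v+30,u-20:u+20,::-1],(300,450),interpolation=cv2.INTER_CUBIC)
cv2.imwrite("pics/g1.png",np.hstack([a,b]))
E
```

```text
time_s: 2.6
ee_pos: [518.6, 170.8, 263.9]
eef_rot: [-0.171, 0.686, 0.17, 0.686]
contact_force: [-0.0, 0.5, 0.4]
width: 55.0
t 2.6 gp [518.6 170.5 108.9] x [ 0.    -0.002 -1.   ] jawyaw 27.9 F [-0.   0.5  0.4] M [-0.04  0.04  0.  ] w 55.0 q [-0.92  0.27  0.6   1.91 -0.18  1.01  0.24]
dp cm [ 4.49 -0.31 -0.28]
turn rad [-0.005 -0.001  0.002]
256 189
```

View pics/g1.png

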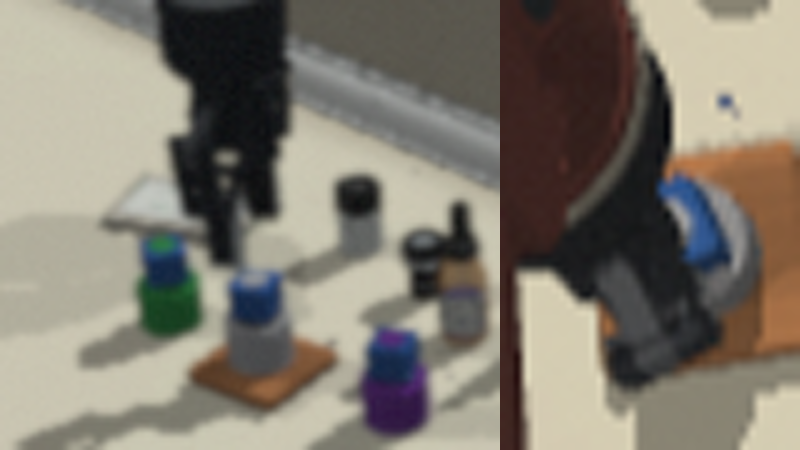

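The crop shows the fingers straddling the blue head on the wooden rest, at about (255,285) in the crop. They sit about 4 mm off toward +y, which matches the numbers. Descending with that correction.

```bash
python3 -m handwheel '{"dp":[[0,-0.3,-0.3],[1,0,0],[1,0,0],[1,0,0],[0.7,0,0]],"turn":[[-0.005,0,0],[0,0,0],[0,0,0],[0,0,0],[0,0,0]],"gripper":[5.5,5.5,5.5,5.5,5.5]}'; python3 -c "
from h import *
report([517.5,166.4,64],28.2)"
```

```text
time_s: 3.2
ee_pos: [519.5, 167.8, 230.5]
eef_rot: [-0.172, 0.682, 0.173, 0.689]
contact_force: [-0.7, -0.2, -0.5]
width: 55.2
t 3.2 gp [520.8 168.4  75.5] x [ 0.008  0.004 -1.   ] jawyaw 28.3 F [-0.7 -0.2 -0.5] M [-0.    0.    0.04] w 55.2 q [-0.89  0.32  0.58  1.94 -0.21  0.94  0.29]
dp cm [ 1.15 -0.02 -0.4 ]
turn rad [0.001 0.009 0.   ]
```

```bash
python3 -m handwheel '{"dp":[[0.3,0,-0.4],[0.6,0,0],[0.25,0,0],[0,0,0],[0,0,0]],"turn":[[0,0.009,0],[0,0,0],[0,0,0],[0,0,0],[0,0,0]],"gripper":[5.5,5.5,5.5,5.5,5.5]}'; python3 -c "
from h import *
report([517.5,166.4,64],28.2)"
```

```text
time_s: 3.7
ee_pos: [515.2, 165.6, 216.4]
eef_rot: [-0.173, 0.687, 0.172, 0.685]
contact_force: [-0.1, 0.6, 0.3]
width: 54.7
t 3.7 gp [514.8 165.2  61.4] x [-0.003 -0.002 -1.   ] jawyaw 28.3 F [-0.1  0.6  0.3] M [ 0.    0.01 -0.02] w 54.7 q [-0.89  0.33  0.58  1.95 -0.22  0.92  0.29]
dp cm [-0.26 -0.02  0.29]
turn rad [ 0.001 -0.003  0.001]
```

```bash
python3 -m handwheel '{"dp":[[-0.26,0,0.29],[0,0,0],[0,0,0],[0,0,0],[0,0,0]],"turn":[[0,-0.003,0],[0,0,0],[0,0,0],[0,0,0],[0,0,0]],"gripper":[5.5,3.5,2.5,2,2]}' 80; python3 -c "
from h import *
report([517.5,166.4,64],28.2)"
```

```text
time_s: 4.2
ee_pos: [518.5, 167.2, 220.2]
eef_rot: [-0.173, 0.685, 0.173, 0.686]
contact_force: [0.3, -0.8, -2.4]
width: 26.5
t 4.2 gp [518.7 167.2  65.2] x [ 0.002  0.    -1.   ] jawyaw 28.3 F [ 0.3 -0.8 -2.4] M [-0.03 -0.04 -0.02] w 26.5 q [-0.89  0.33  0.58  1.95 -0.22  0.93  0.29]
dp cm [ 0.12 -0.01 -0.15]
turn rad [0.001 0.002 0.001]
```

```bash
python3 -m handwheel '{"dp":[[0,0,0],[-1,0,0],[-2,0,0],[-3.5,0,0],[-4.3,0,0]],"turn":[[0,0,0],[0,0,0],[0,0,0],[0,0,0],[0,0,0]],"gripper":[2,2,2,2,2]}'
python3 - <<'E'
from h import *
report([486.3,-154.8,170],-12.8)
E
```

```text
time_s: 4.7
ee_pos: [515.6, 166.5, 326.4]
eef_rot: [-0.174, 0.69, 0.171, 0.682]
contact_force: [0.4, 1.1, -1.7]
width: 26.4
t 4.7 gp [514.1 165.4 171.4] x [-0.009 -0.007 -1.   ] jawyaw 28.2 F [ 0.4  1.1 -1.7] M [ 0.12 -0.09 -0.04] w 26.4 q [-0.94  0.19  0.62  1.85 -0.12  1.15  0.21]
dp cm [  0.41 -26.89 -17.6 ]
turn rad [ 0.716 -0.01   0.006]
```

```bash
python3 -m handwheel '{"dp":[[0,-3.8,-2.5],[0,-3.8,-2.5],[0,-3.8,-2.5],[0,-3.8,-2.5],[0,-3.8,-2.5]],"turn":[[0,-0.01,0],[0,0,0],[0,0,0],[0,0,0],[0,0,0]],"gripper":[2,2,2,2,2]}';python3 -m handwheel '{"dp":[[0,0,0],[0,0,0],[0,0,0],[0,0,0],[0,0,0]],"turn":[[0.145,0,0],[0.145,0,0],[0.145,0,0],[0.145,0,0],[0.14,0,0]],"gripper":[2,2,2,2,2]}'
python3 - <<'E'
from h import *
report([486.3,-154.8,170],-12.8)
E
```

```text
time_s: 5.2
ee_pos: [497.3, -60.2, 335.4]
eef_rot: [-0.176, 0.68, 0.178, 0.689]
contact_force: [0.2, 0.7, -1.7]
width: 26.8
time_s: 5.7
ee_pos: [494.3, -71.1, 338.0]
eef_rot: [0.089, 0.698, -0.083, 0.706]
contact_force: [-0.1, 0.2, -2.4]
width: 26.3
t 5.7 gp [496.1 -70.1 183. ] x [ 0.012  0.006 -1.   ] jawyaw -13.9 F [-0.1  0.2 -2.4] M [-0.02  0.01 -0.02] w 26.3 q [-0.74  0.07  0.84  1.95 -0.06  1.14 -0.12]
dp cm [ 1.24 -8.47  1.07]
turn rad [-0.02   0.01  -0.009]
```

```bash
python3 -m handwheel '{"dp":[[0.3,-4.2,0.5],[0.3,-4.2,0.5],[0,0,0],[0,0,0],[0,0,0]],"turn":[[-0.02,0.01,-0.009],[0,0,0],[0,0,0],[0,0,0],[0,0,0]],"gripper":[2,2,2,2,2]}'
python3 - <<'E'
from h import *
report([486.3,-154.8,162],-12.8)
im,d=imaging.get_image("scene"); cv2.imwrite("pics/s2.png",im[:,:,::-1]); np.save("s2.npy",d); u,v=map(int,proj("scene",[486,-155,120]))
a=cv2.resize(im[v-40:v+40,u-40:u+40,::-1],(480,480),interpolation=cv2.INTER_CUBIC); print(u-40,v-40)
im,d=imaging.get_image("top"); cv2.imwrite("pics/t2.png",im[:,:,::-1]); np.save("t2.npy",d); u,v=map(int,proj("top",[486,-155,100]));print(u-20,v-30)
b=cv2.resize(im[v-30:v+30,u-20:u+20,::-1],(320,480),interpolation=cv2.INTER_CUBIC)
cv2.imwrite("pics/g2.png",np.hstack([a,b]))
E
```

```text
time_s: 6.2
ee_pos: [483.1, -157.3, 333.4]
eef_rot: [0.083, 0.702, -0.082, 0.702]
contact_force: [0.1, 0.2, -2.5]
width: 26.6
t 6.2 gp [ 483.2 -157.   178.4] x [ 0.001  0.002 -1.   ] jawyaw -13.4 F [ 0.1  0.2 -2.5] M [-0.02 -0.04  0.07] w 26.6 q [-0.62  0.11  0.91  1.93 -0.1   1.14  0.1 ]
dp cm [1.64 0.28 0.25]
turn rad [-0.01   0.    -0.002]
288 185
356 216
```

View pics/g2.png

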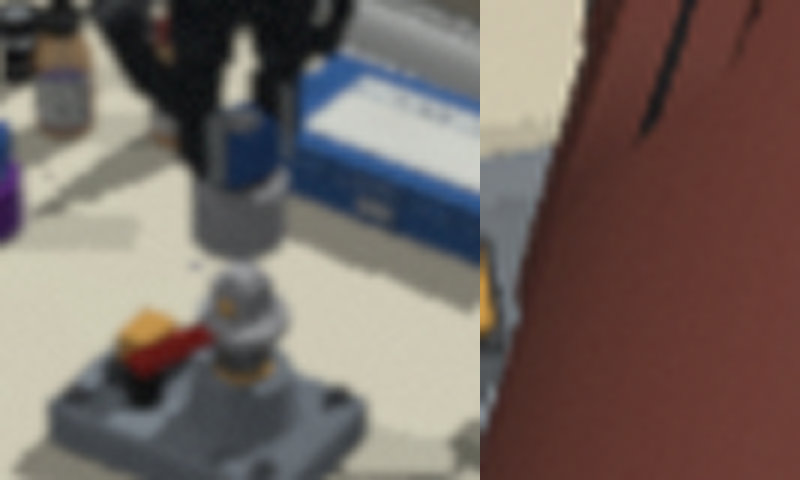

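The scene view shows the key held upright with its socket (241,225 in the crop) right above the drive (242,272). The arm hides the top view. I'll fit a circle to the socket and compare the drive in the same camera before the last correction.

```bash
cat >> h.py <<'E'
from scipy.optimize import least_squares
def fit(P,c,lo,hi,r=21):
    Q=P.reshape(-1,3); Q=Q[(np.hypot(*(Q[:,:2]-c).T)<26)&(Q[:,2]>lo)&(Q[:,2]<hi)]
    f=least_squares(lambda p:np.hypot(*(Q[:,:2]-p).T)-r,c,loss="soft_l1"); return len(Q),f.x.round(2),np.sqrt(np.mean(f.fun**2)).round(2)
E
python3 - <<'E'
from h import *
P=cloud("scene",np.load("s2.npy")); P0=cloud("scene",np.load("scene0.npy"))
for z in((127,134),(134,141),(141,148),(128,148)): print("socket",z,fit(P,np.array([483.,-157]),*z))
print("key on rest",fit(P0,np.array([517.,166]),16,38))
for PP in(P,P0):
    Q=PP.reshape(-1,3); Q=Q[(np.hypot(*(Q[:,:2]-[486,-155]).T)<25)&(Q[:,2]>101)&(Q[:,2]<107)]; print("drive top",len(Q),Q.mean(0).round(1),cv2.minAreaRect(Q[:,:2].astype(np.float32))[:2])
    print("collar",fit(PP,np.array([486.,-155]),73,79))
# image edges
im=cv2.cvtColor(cv2.imread("pics/s2.png"),cv2.COLOR_BGR2GRAY).astype(int)
Dp=np.load("s2.npy")
for v in range(213,248,2): 
    r=Dp[v,310:350]; print(v,proj("scene",[483.2,-157,125])[0].__round__(1), "depth fg cols",[310+i for i in range(40) if 0<r[i]<np.nanmin(r[r>0])+30][::1][0:1],[310+i for i in range(40) if 0<r[i]<np.min(r[r>0])+30][-1:],r.min())
print(proj("scene",[486.3,-154.8,104]),proj("scene",[486.3,-154.8,82]),proj("scene",[483.2,-157,125]))
E
```

```text
socket (127, 134) (30, array([ 483.37, -155.96]), np.float64(1.74))
socket (134, 141) (36, array([ 483.08, -156.53]), np.float64(1.58))
socket (141, 148) (37, array([ 482.96, -156.24]), np.float64(1.75))
socket (128, 148) (99, array([ 482.99, -156.32]), np.float64(1.69))
key on rest (80, array([519.18, 167.26]), np.float64(1.97))
drive top 28 [ 484.2 -156.4  104.2] ((483.7077331542969, -157.03453063964844), (16.51620864868164, 18.245506286621094))
collar (12, array([ 486.63, -153.45]), np.float64(1.88))
drive top 34 [ 484.8 -155.5  104.1] ((484.64801025390625, -154.75146484375), (18.39693832397461, 20.330734252929688))
collar (13, array([ 487.49, -153.43]), np.float64(2.39))
213 327.9 depth fg cols [319] [335] 1193.4788
215 327.9 depth fg cols [320] [335] 0.0
217 327.9 depth fg cols [320] [335] 1203.09
219 327.9 depth fg cols [320] [335] 1201.8535
221 327.9 depth fg cols [320] [335] 1202.4924
223 327.9 depth fg cols [320] [335] 1206.0183
225 327.9 depth fg cols [321] [335] 1210.4799
227 327.9 depth fg cols [323] [333] 1213.4568
229 327.9 depth fg cols [326] [330] 1251.143
231 327.9 depth fg cols [324] [333] 1243.1969
233 327.9 depth fg cols [324] [333] 1243.017
235 327.9 depth fg cols [322] [335] 1242.1794
237 327.9 depth fg cols [321] [336] 1242.1984
239 327.9 depth fg cols [319] [336] 1246.9467
241 327.9 depth fg cols [315] [335] 1242.7513
243 327.9 depth fg cols [310] [332] 1238.3599
245 327.9 depth fg cols [310] [329] 1231.2661
247 327.9 depth fg cols [310] [315] 1233.3242
(np.float64(328.1688300249372), np.float64(230.41485833406557)) (np.float64(328.25320019871737), np.float64(237.25163450343356)) (np.float64(327.92640136819233), np.float64(224.60515424183046))
```

```bash
python3 -m handwheel '{"dp":[[0,0.32,0.28],[0.7,0,0],[0.7,0,0],[0,0,0],[0,0,0]],"turn":[[-0.01,0,-0.002],[0,0,0],[0,0,0],[0,0,0],[0,0,0]],"gripper":[2,2,2,2,2]}'
python3 - <<'E'
from h import *
report([486.7,-154.5,160],-12.8)
E
```

```text
time_s: 6.8
ee_pos: [487.7, -151.1, 317.7]
eef_rot: [0.077, 0.703, -0.076, 0.703]
contact_force: [0.1, 0.6, -2.8]
width: 26.8
t 6.8 gp [ 487.7 -151.   162.7] x [-0.     0.001 -1.   ] jawyaw -12.4 F [ 0.1  0.6 -2.8] M [0.02 0.   0.01] w 26.8 q [-0.61  0.15  0.9   1.95 -0.13  1.11  0.13]
dp cm [ 0.27 -0.36 -0.02]
turn rad [ 0.007 -0.    -0.   ]
```

```bash
python3 -m handwheel '{"dp":[[0,-0.34,-0.02],[0,0,0],[0,0,0],[0,0,0],[0,0,0]],"turn":[[0.007,0,0],[0,0,0],[0,0,0],[0,0,0],[0,0,0]],"gripper":[2,2,2,2,2]}'
python3 - <<'E'
from h import *
for i in range(3): report([486.7,-154.5,160],-12.8)
E
```

```text
time_s: 7.3
ee_pos: [486.7, -155.1, 318.0]
eef_rot: [0.079, 0.703, -0.079, 0.703]
contact_force: [-0.1, -0.1, -2.2]
width: 26.3
t 7.3 gp [ 486.6 -155.   163. ] x [-0.  0. -1.] jawyaw -12.9 F [-0.1 -0.1 -2.2] M [ 0.02  0.02 -0.  ] w 26.3 q [-0.61  0.15  0.91  1.94 -0.13  1.11  0.13]
dp cm [ 0.3   0.05 -0.01]
turn rad [-0.001 -0.    -0.   ]
t 7.3 gp [ 486.6 -155.   163. ] x [-0.  0. -1.] jawyaw -12.9 F [-0.1 -0.1 -2.2] M [ 0.02  0.02 -0.  ] w 26.3 q [-0.61  0.15  0.91  1.94 -0.13  1.11  0.13]
dp cm [ 0.3   0.05 -0.01]
turn rad [-0.001 -0.    -0.   ]
t 7.3 gp [ 486.6 -155.   163. ] x [-0.  0. -1.] jawyaw -12.9 F [-0.1 -0.1 -2.2] M [ 0.02  0.02 -0.  ] w 26.3 q [-0.61  0.15  0.91  1.94 -0.13  1.11  0.13]
dp cm [ 0.3   0.05 -0.01]
turn rad [-0.001 -0.    -0.   ]
```

```bash
python3 -m handwheel '{"dp":[[0.3,0.03,0],[0.3,0,0],[0.3,0,0],[0,0,0],[0,0,0]],"turn":[[0,0,0],[0,0,0],[0,0,0],[0,0,0],[0,0,0]],"gripper":[2,2,2,2,2]}'
python3 - <<'E'
from h import *
report([486.7,-154.5,148],-12.8)
E
```

```text
time_s: 7.8
ee_pos: [486.7, -154.6, 308.0]
eef_rot: [0.079, 0.703, -0.079, 0.703]
contact_force: [-1.5, 0.1, -2.4]
width: 26.8
t 7.8 gp [ 486.7 -154.5  153. ] x [-0.     0.001 -1.   ] jawyaw -12.9 F [-1.5  0.1 -2.4] M [-0.    0.01 -0.01] w 26.8 q [-0.6   0.16  0.9   1.96 -0.14  1.09  0.14]
dp cm [ 0.5 -0.   0. ]
turn rad [-0.001 -0.    -0.   ]
```

```bash
python3 -m handwheel '{"dp":[[0.25,0,0],[0.25,0,0],[0,0,0],[0,0,0],[0,0,0]],"turn":[[0,0,0],[0,0,0],[0,0,0],[0,0,0],[0,0,0]],"gripper":[2,2,2,2,2]}'
python3 - <<'E'
from h import *
report([486.7,-154.5,144],-12.8)
E
```

```text
time_s: 8.3
ee_pos: [487.1, -154.9, 303.6]
eef_rot: [0.079, 0.702, -0.079, 0.703]
contact_force: [-2.2, 0.5, 2.7]
width: 26.5
t 8.3 gp [ 487.2 -154.8  148.6] x [ 0.001  0.001 -1.   ] jawyaw -12.9 F [-2.2  0.5  2.7] M [0.09 0.33 0.03] w 26.5 q [-0.59  0.17  0.9   1.96 -0.15  1.08  0.15]
dp cm [ 0.46  0.02 -0.06]
turn rad [-0.001  0.001 -0.001]
```

```bash
python3 -m handwheel '{"dp":[[-0.1,0,-0.12],[0,0,0],[0.2,0,0],[0.1,0,0],[0,0,0]],"turn":[[0,0,0],[0,0,0],[0,0,0],[0,0,0],[0,0,0]],"gripper":[2,2,2,2,2]}'
python3 - <<'E'
from h import *
report([486.7,-154.5,144],-12.8)
E
```

```text
time_s: 8.8
ee_pos: [486.5, -154.9, 302.3]
eef_rot: [0.079, 0.701, -0.079, 0.704]
contact_force: [-0.4, 0.3, 2.6]
width: 26.9
t 8.8 gp [ 487.  -154.8  147.3] x [ 0.003  0.    -1.   ] jawyaw -12.9 F [-0.4  0.3  2.6] M [0.01 0.15 0.03] w 26.9 q [-0.59  0.17  0.9   1.96 -0.15  1.07  0.15]
dp cm [ 0.33  0.02 -0.04]
turn rad [-0.001  0.003 -0.001]
```

```bash
python3 -m handwheel '{"dp":[[0.2,0,-0.03],[0.2,0,0],[0,0,0],[0,0,0],[0,0,0]],"turn":[[0,0.003,0],[0,0,0],[0,0,0],[0,0,0],[0,0,0]],"gripper":[2,2,2,2,2]}'
python3 - <<'E'
from h import *
report([486.7,-154.5,140],-12.8)
im,d=imaging.get_image("scene"); u,v=map(int,proj("scene",[486,-155,110]))
cv2.imwrite("pics/g3.png",cv2.resize(im[v-30:v+30,u-40:u+40,::-1],(640,480),interpolation=cv2.INTER_CUBIC))
E
```

```text
time_s: 9.3
ee_pos: [486.9, -155.1, 299.1]
eef_rot: [0.08, 0.702, -0.079, 0.703]
contact_force: [-2.7, 0.6, 6.0]
width: 26.6
t 9.3 gp [ 487.2 -154.9  144.1] x [ 0.002  0.001 -1.   ] jawyaw -12.9 F [-2.7  0.6  6. ] M [0.05 0.46 0.04] w 26.6 q [-0.59  0.18  0.9   1.96 -0.16  1.07  0.15]
dp cm [ 0.41  0.03 -0.06]
turn rad [-0.001  0.001 -0.001]
```

View pics/g3.png

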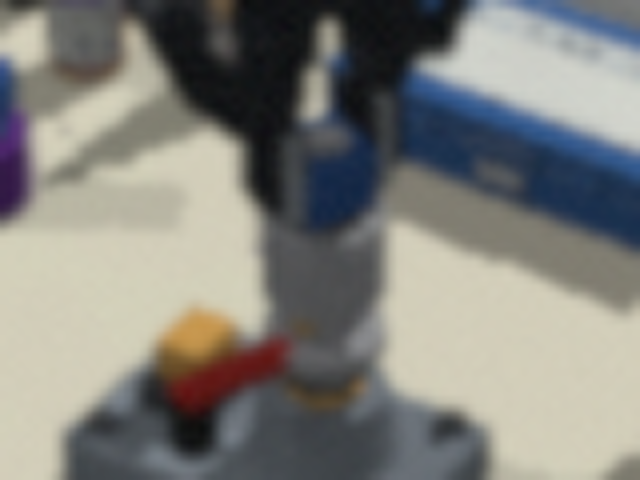

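The picture shows the socket over the drive, with a brass ball still visible below the mouth at (305,328). Fx of −2.7 N suggests the nose taper is rubbing. I'll ease up, shift about 1.5 mm toward −x, and try again.

```bash
python3 -m handwheel '{"dp":[[-0.3,0,-0.1],[-0.2,0.03,-0.1],[0,0,0],[0,0,0],[0,0,0]],"turn":[[0,0.002,0],[0,0,0],[0,0,0],[0,0,0],[0,0,0]],"gripper":[2,2,2,2,2]}'; python3 -c "
from h import *
report([485.5,-154.8,144],-12.8)"; python3 -m handwheel '{"dp":[[0.2,0,0],[0.2,0,0],[0.1,0,0],[0,0,0],[0,0,0]],"turn":[[0,0,0],[0,0,0],[0,0,0],[0,0,0],[0,0,0]],"gripper":[2,2,2,2,2]}'; python3 -c "
from h import *
report([485.5,-154.8,144],-12.8)"
```

```text
time_s: 9.85
ee_pos: [486.1, -154.7, 305.0]
eef_rot: [0.079, 0.701, -0.079, 0.704]
contact_force: [1.9, -0.8, 0.8]
width: 26.6
t 9.85 gp [ 486.7 -154.7  150. ] x [ 0.004 -0.    -1.   ] jawyaw -12.9 F [ 1.9 -0.8  0.8] M [-0.31 -0.56  0.07] w 26.6 q [-0.6   0.16  0.9   1.96 -0.15  1.08  0.14]
dp cm [ 0.6  -0.03 -0.11]
turn rad [-0.001  0.004 -0.001]
time_s: 10.35
ee_pos: [486.2, -154.8, 299.9]
eef_rot: [0.079, 0.701, -0.079, 0.704]
contact_force: [-0.0, -0.3, 4.9]
width: 27.0
t 10.35 gp [ 486.8 -154.7  144.9] x [ 0.004  0.    -1.   ] jawyaw -12.9 F [-0.  -0.3  4.9] M [-0.22 -0.25  0.07] w 27.0 q [-0.59  0.17  0.9   1.97 -0.16  1.07  0.15]
dp cm [ 0.09 -0.03 -0.12]
turn rad [-0.001  0.003 -0.001]
```

```bash
python3 -m handwheel '{"dp":[[0.2,0,0],[0.2,0,0],[0,0,0],[0,0,0],[0,0,0]],"turn":[[0,0.003,0],[0,0,0],[0,0,0],[0,0,0],[0,0,0]],"gripper":[2,2,2,2,2]}'; python3 -c "
from h import *
report([486.5,-154.8,140],-12.8)"; python3 -m handwheel '{"dp":[[0.2,0,0],[0.1,0,0],[0,0,0],[0,0,0],[0,0,0]],"turn":[[0,0,0],[0,0,0],[0,0,0],[0,0,0],[0,0,0]],"gripper":[2,2,2,2,2]}'; python3 -c "
from h import *
report([486.5,-154.8,140],-12.8)"
```

```text
time_s: 10.85
ee_pos: [486.8, -155.2, 297.0]
eef_rot: [0.08, 0.702, -0.079, 0.703]
contact_force: [-0.2, -0.1, 8.6]
width: 26.3
t 10.85 gp [ 487.  -154.9  142. ] x [ 0.001  0.002 -1.   ] jawyaw -12.9 F [-0.2 -0.1  8.6] M [-0.05  0.08  0.08] w 26.3 q [-0.59  0.18  0.9   1.97 -0.16  1.07  0.16]
dp cm [ 0.2  -0.   -0.05]
turn rad [-0.001  0.001 -0.002]
time_s: 11.35
ee_pos: [487.0, -155.6, 295.5]
eef_rot: [0.081, 0.703, -0.078, 0.703]
contact_force: [-0.4, -0.3, 10.1]
width: 26.3
t 11.35 gp [ 487.1 -155.   140.5] x [ 0.     0.004 -1.   ] jawyaw -12.9 F [-0.4 -0.3 10.1] M [-0.04  0.2   0.03] w 26.3 q [-0.58  0.18  0.9   1.97 -0.17  1.07  0.16]
dp cm [ 0.05  0.   -0.06]
turn rad [-0.002 -0.001 -0.004]
```

Run:
```python
from h import *
n=-np.array([0.621,0.575]);n/=np.linalg.norm(n)
c=np.array([483.2,-157])
for z in (121,123,125,127,129): print(z,proj("scene",[*(c+21*n),z]))
P=cloud("scene",np.load("s2.npy")); 
for v in range(218,232): print(v,np.load("s2.npy")[v,326:330].round(),P[v,328].round(1))
im,d=imaging.get_image("scene"); P=cloud("scene",d)
for v in range(212,250): print(v,P[v,328].round(1),P[v,324].round(1),im[v,328])
cv2.imwrite("pics/g4.png",cv2.resize(im[205:255,300:360,::-1],(720,600),interpolation=cv2.INTER_CUBIC))
```

```text
121 (np.float64(328.1140669131924), np.float64(230.61332588931407))
123 (np.float64(328.10608012380106), np.float64(229.97017757343176))
125 (np.float64(328.0980793820321), np.float64(229.3259057212005))
127 (np.float64(328.09006465129266), np.float64(228.68050738593422))
129 (np.float64(328.08203589486203), np.float64(228.03397961063337))
218 [1206. 1198. 1208. 1206.] [ 472.  -167.7  155.9]
219 [1208. 1204. 1204. 1206.] [ 468.7 -170.5  155.8]
220 [1208. 1207. 1200. 1208.] [ 465.4 -173.4  155.7]
221 [1205. 1206. 1208. 1205.] [ 469.  -170.2  149.4]
222 [1206. 1205. 1208. 1208.] [ 468.3 -170.8  147. ]
223 [1211. 1206. 1209. 1212.] [ 467.9 -171.1  144.3]
224 [1213. 1210. 1212. 1209.] [ 468.9 -170.2  140.3]
225 [1211. 1215. 1210. 1214.] [ 466.6 -172.2  139.3]
226 [1215. 1212. 1209. 1218.] [ 464.4 -174.1  138.3]
227 [1216. 1218. 1213. 1216.] [ 466.4 -172.3  133.4]
228 [1220. 1214. 1216. 1220.] [ 467.1 -171.6  129.7]
229 [1255. 1255. 1257. 1255.] [ 490.9 -150.1  103.9]
230 [1255. 1250. 1256. 1251.] [ 489.1 -151.7  102.4]
231 [1243. 1246. 1247. 1244.] [ 482.8 -157.3  105.2]
212 [6.687e+02 9
[... 1616 characters left out ...]
6.  -158.3   92.5] [78 78 80]
239 [ 470.8 -167.8   91.2] [ 478.2 -147.    77.1] [78 77 78]
240 [ 474.5 -164.4   84.3] [ 477.9 -147.1   74. ] [76 76 76]
241 [ 475.3 -163.6   80.3] [ 473.6 -151.1   75.1] [76 77 77]
242 [ 475.8 -163.2   76.5] [ 470.4 -153.9   75. ] [83 84 85]
243 [ 475.1 -163.7   73.9] [ 468.5 -155.6   73.7] [91 92 94]
244 [ 470.7 -167.7   75.2] [ 467.1 -156.8   71.8] [89 91 91]
245 [ 470.1 -168.2   72.5] [ 467.1 -156.8   68.5] [78 78 79]
246 [ 471.4 -167.    67.9] [ 473.4 -150.9   58.7] [66 63 60]
247 [ 474.3 -164.3   61.6] [ 474.4 -150.    54.4] [72 61 46]
248 [ 473.7 -164.8   58.9] [ 470.1 -153.9   55.5] [83 70 50]
249 [ 475.3 -163.3   53.9] [ 468.8 -154.9   53.5] [70 66 61]
```

View pics/g4.png

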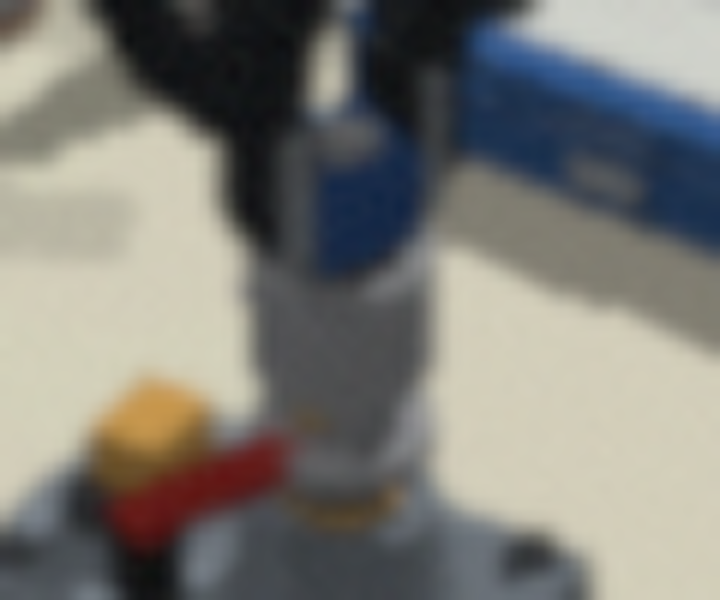

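Height check: mouth z is about 90 and the collar about 75, so the gap is about 15 mm. The key is stuck on the nose and has not reached the balls. The ball line and the drive-top rectangles (89.6° and 1.0°) put the drive's flats at about 0° yaw. I had wrongly taken the −12.8° from the red arm. I'll lift off and turn the key to 0°.

```bash
python3 -m handwheel '{"dp":[[-1,0,0],[-1,0,0],[-0.8,0,0],[0,0,0],[0,0,0]],"turn":[[0,0,0],[0,0,0],[0,0,0],[0,0,0],[0,0,0]],"gripper":[2,2,2,2,2]}';python3 -m handwheel '{"dp":[[0,0,0],[0,0,0],[0,0,0],[0,0,0],[0,0,0]],"turn":[[-0.115,0,0],[-0.11,0,0],[0,0,0],[0,0,0],[0,0,0]],"gripper":[2,2,2,2,2]}'
python3 - <<'E'
from h import *
report([486.7,-154.7,157],0)
for n in ("scene","top"):
    for k in range(3):
        im,d=imaging.get_image(n); P=cloud(n,d).reshape(-1,3)
        Q=P[(np.hypot(*(P[:,:2]-[486,-155]).T)<18)&(P[:,2]>98)&(P[:,2]<107)]
        if len(Q)>5: print(n,len(Q),cv2.minAreaRect(Q[:,:2].astype(np.float32)))
        hsv=cv2.cvtColor(im,cv2.COLOR_RGB2HSV).reshape(-1,3); m=((hsv[:,0]<6)|(hsv[:,0]>174))&(hsv[:,1]>150)&(abs(P[:,2]-80)<8)&(np.hypot(*(P[:,:2]-[486,-155]).T)<65)
        if m.sum()>10: c=P[m].mean(0); print("arm",m.sum(),c.round(1),np.degrees(np.arctan2(c[1]+154.6,c[0]-486.6)))
E
```

```text
time_s: 11.9
ee_pos: [485.4, -155.0, 323.9]
eef_rot: [0.081, 0.705, -0.078, 0.701]
contact_force: [-0.7, 1.0, -3.5]
width: 26.7
time_s: 12.4
ee_pos: [484.2, -154.3, 322.0]
eef_rot: [0.002, 0.71, 0.003, 0.704]
contact_force: [-0.2, 0.4, -2.9]
width: 26.7
t 12.4 gp [ 482.8 -153.3  167. ] x [-0.009  0.006 -1.   ] jawyaw 0.1 F [-0.2  0.4 -2.9] M [-0.01 -0.02  0.03] w 26.7 q [-0.59  0.14  0.88  1.94 -0.12  1.13  0.35]
dp cm [ 1.   -0.14  0.4 ]
turn rad [ 0.002 -0.009 -0.006]
scene 27 ((485.14678955078125, -158.69529724121094), (15.576471328735352, 22.788543701171875), 80.86808013916016)
arm 47 [ 443.4 -147.2   82.6] 170.3389136991013
scene 27 ((481.5460510253906, -159.21871948242188), (15.35658073425293, 26.1585693359375), 46.43106460571289)
arm 46 [ 443.4 -147.3   82.8] 170.454159088988
scene 26 ((480.5932312011719, -160.00729370117188), (16.409595489501953, 26.302814483642578), 46.13017654418945)
arm 46 [ 442.9 -147.3   82.5] 170.47733646838523
```

Run:
```python
from h import *
im=cv2.imread("pics/scene0.png"); P=cloud("scene",np.load("scene0.npy")).reshape(-1,3)
hsv=cv2.cvtColor(im,cv2.COLOR_BGR2HSV).reshape(-1,3); m=((hsv[:,0]<6)|(hsv[:,0]>174))&(hsv[:,1]>150)&(abs(P[:,2]-80)<8)&(np.hypot(*(P[:,:2]-[486,-155]).T)<65)
c=P[m].mean(0); print("arm0",m.sum(),c.round(1),np.degrees(np.arctan2(c[1]+154.6,c[0]-486.6)))
im=cv2.imread("pics/top0.png"); P=cloud("top",np.load("top0.npy"))
# score square 20mm of yaw a on points z>97: min bounding half-width, robust
Q=P[232:262,360:395].reshape(-1,3); Q=Q[(Q[:,2]>92)&(Q[:,2]<112)]
for a in range(-20,46,5):
    t=np.radians(a); U=Q[:,:2]@np.array([[np.cos(t),-np.sin(t)],[np.sin(t),np.cos(t)]]); print(a,[np.subtract(*np.percentile(U[:,i],[97,3])).round(1) for i in(0,1)],end=' ')
print(len(Q))
hsv=cv2.cvtColor(im,cv2.COLOR_BGR2HSV)[232:262,365:392]; v,u=np.nonzero((hsv[...,0]>8)&(hsv[...,0]<24)&(hsv[...,1]>70)); print([(int(a)+365,int(b)+232,hsv[b,a].tolist()) for a,b in zip(u,v)])
cr=im[236:256,366:390]; cv2.imwrite("pics/d.png",cv2.resize(cr,(720,600),interpolation=cv2.INTER_CUBIC))
```

```text
arm0 53 [ 443.3 -147.1   82.8] 170.20704822056848
-20 [np.float64(21.4), np.float64(20.5)] -15 [np.float64(20.9), np.float64(20.3)] -10 [np.float64(20.2), np.float64(20.1)] -5 [np.float64(19.5), np.float64(19.7)] 0 [np.float64(19.3), np.float64(19.6)] 5 [np.float64(19.4), np.float64(19.7)] 10 [np.float64(20.0), np.float64(20.3)] 15 [np.float64(20.5), np.float64(20.8)] 20 [np.float64(21.0), np.float64(21.3)] 25 [np.float64(21.1), np.float64(21.9)] 30 [np.float64(21.3), np.float64(22.0)] 35 [np.float64(21.5), np.float64(22.0)] 40 [np.float64(21.0), np.float64(21.8)] 45 [np.float64(20.9), np.float64(21.7)] 95
[(375, 251, [17, 85, 75]), (376, 251, [19, 135, 81]), (377, 251, [18, 132, 87]), (378, 251, [18, 105, 85])]
```

View pics/d.png

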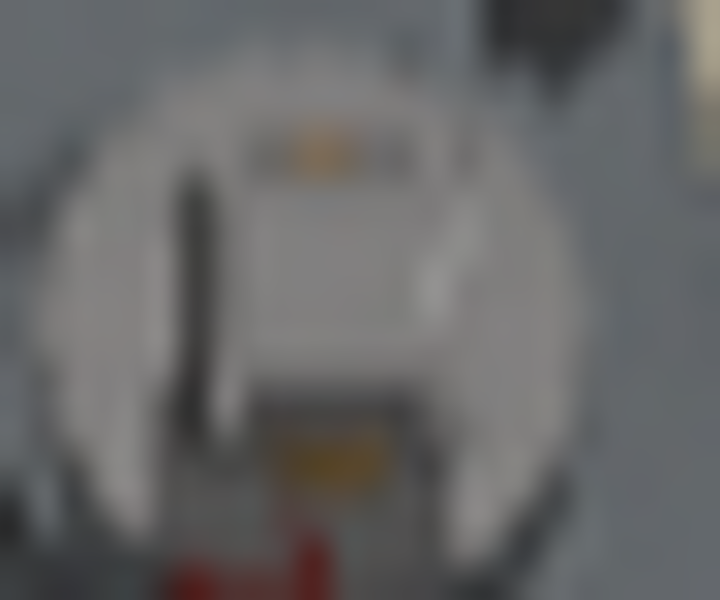

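The enlarged view clearly shows the drive's flats square to the image, with balls at (320,150) and (333,460). That puts the drive yaw at about +1°, and the red arm hasn't moved. Realigning and descending.

```bash
python3 -m handwheel '{"dp":[[0.4,-0.14,0.4],[0,0,0],[0,0,0],[0,0,0],[0,0,0]],"turn":[[-0.015,-0.009,-0.006],[0,0,0],[0,0,0],[0,0,0],[0,0,0]],"gripper":[2,2,2,2,2]}'
python3 - <<'E'
from h import *
report([486.7,-154.7,157],1)
E
```

```text
time_s: 13.2
ee_pos: [488.8, -155.8, 317.8]
eef_rot: [-0.007, 0.707, 0.007, 0.708]
contact_force: [0.2, -0.4, -1.8]
width: 26.4
t 13.2 gp [ 489.  -155.8  162.8] x [ 0.001 -0.    -1.   ] jawyaw 1.1 F [ 0.2 -0.4 -1.8] M [-0.02  0.01  0.01] w 26.4 q [-0.58  0.15  0.88  1.94 -0.13  1.11  0.37]
dp cm [ 0.57  0.12 -0.23]
turn rad [0.002 0.001 0.   ]
```

```bash
python3 -m handwheel '{"dp":[[0.1,0.11,-0.23],[0.2,0,0],[0,0,0],[0,0,0],[0,0,0]],"turn":[[0,0,0],[0,0,0],[0,0,0],[0,0,0],[0,0,0]],"gripper":[2,2,2,2,2]}'
python3 - <<'E'
from h import *
report([486.7,-154.7,157],1)
E
```

```text
time_s: 13.7
ee_pos: [486.1, -154.6, 314.5]
eef_rot: [-0.007, 0.707, 0.007, 0.708]
contact_force: [0.1, -0.4, -2.8]
width: 26.3
t 13.7 gp [ 486.3 -154.6  159.5] x [ 0.001  0.    -1.   ] jawyaw 1.1 F [ 0.1 -0.4 -2.8] M [-0.06 -0.02 -0.05] w 26.3 q [-0.58  0.15  0.88  1.95 -0.13  1.1   0.37]
dp cm [ 0.25 -0.01  0.04]
turn rad [ 0.002  0.001 -0.   ]
```

```bash
python3 -m handwheel '{"dp":[[0.35,0,0.03],[0.35,0,0],[0.3,0,0],[0,0,0],[0,0,0]],"turn":[[0,0,0],[0,0,0],[0,0,0],[0,0,0],[0,0,0]],"gripper":[2,2,2,2,2]}'; python3 -c "
from h import *
report([486.6,-154.7,144],1)";python3 -m handwheel '{"dp":[[0.2,0,0],[0.2,0,0],[0,0,0],[0,0,0],[0,0,0]],"turn":[[0,0,0],[0,0,0],[0,0,0],[0,0,0],[0,0,0]],"gripper":[2,2,2,2,2]}'; python3 -c "
from h import *
report([486.6,-154.7,140],1)"
```

```text
time_s: 14.2
ee_pos: [486.4, -154.6, 303.4]
eef_rot: [-0.007, 0.707, 0.007, 0.707]
contact_force: [0.2, -0.1, -2.4]
width: 26.2
t 14.2 gp [ 486.6 -154.6  148.4] x [ 0.001 -0.    -1.   ] jawyaw 1.1 F [ 0.2 -0.1 -2.4] M [ 0.01 -0.01  0.  ] w 26.2 q [-0.57  0.16  0.88  1.96 -0.14  1.08  0.38]
dp cm [ 0.44 -0.01  0.  ]
turn rad [0.002 0.001 0.   ]
time_s: 14.7
ee_pos: [486.5, -154.6, 299.2]
eef_rot: [-0.007, 0.707, 0.007, 0.707]
contact_force: [-0.2, 0.1, -2.0]
width: 26.7
t 14.7 gp [ 486.7 -154.6  144.2] x [ 0.001 -0.    -1.   ] jawyaw 1.1 F [-0.2  0.1 -2. ] M [-0.02  0.01 -0.01] w 26.7 q [-0.57  0.17  0.87  1.97 -0.15  1.07  0.39]
dp cm [ 0.42 -0.01 -0.01]
turn rad [0.002 0.001 0.   ]
```

```bash
python3 -m handwheel '{"dp":[[0.2,0,0],[0.2,0,0],[0.2,0,0],[0,0,0],[0,0,0]],"turn":[[0,0,0],[0,0,0],[0,0,0],[0,0,0],[0,0,0]],"gripper":[2,2,2,2,2]}'; python3 -c "
from h import *
report([486.6,-154.7,134],1)"
```

```text
time_s: 15.2
ee_pos: [486.9, -154.9, 293.9]
eef_rot: [-0.007, 0.706, 0.007, 0.708]
contact_force: [-2.9, 1.4, 4.0]
width: 26.6
t 15.2 gp [ 487.2 -154.8  138.9] x [ 0.002  0.    -1.   ] jawyaw 1.1 F [-2.9  1.4  4. ] M [ 0.2   0.5  -0.04] w 26.6 q [-0.56  0.18  0.87  1.97 -0.16  1.06  0.4 ]
dp cm [ 0.49  0.01 -0.06]
turn rad [ 0.002  0.002 -0.   ]
```

```bash
python3 -m handwheel '{"dp":[[0.2,0,0],[0.2,0,0],[0,0,0],[0,0,0],[0,0,0]],"turn":[[0,0,0],[0,0,0],[0,0,0],[0,0,0],[0,0,0]],"gripper":[2,2,2,2,2]}'; python3 -c "
from h import *
report([486.6,-154.7,130],1)"
```

```text
time_s: 15.7
ee_pos: [487.1, -155.2, 291.2]
eef_rot: [-0.006, 0.706, 0.007, 0.708]
contact_force: [-3.0, 1.1, 6.7]
width: 26.5
t 15.7 gp [ 487.4 -154.9  136.2] x [ 0.002  0.002 -1.   ] jawyaw 1.1 F [-3.   1.1  6.7] M [0.25 0.88 0.01] w 26.5 q [-0.56  0.19  0.87  1.97 -0.17  1.05  0.4 ]
dp cm [ 0.62  0.02 -0.08]
turn rad [ 0.002  0.002 -0.002]
```

```bash
python3 -m handwheel '{"dp":[[0.2,0,-0.08],[0.2,0,0],[0,0,0],[0,0,0],[0,0,0]],"turn":[[0,0.002,-0.002],[0,0,0],[0,0,0],[0,0,0],[0,0,0]],"gripper":[2,2,2,2,2]}'; python3 -c "
from h import *
report([486.6,-154.7,130],1)"
```

```text
time_s: 16.2
ee_pos: [487.2, -155.3, 289.5]
eef_rot: [-0.006, 0.706, 0.007, 0.708]
contact_force: [-3.9, 1.6, 7.1]
width: 26.5
t 16.2 gp [ 487.6 -155.1  134.5] x [ 0.003  0.001 -1.   ] jawyaw 1.1 F [-3.9  1.6  7.1] M [ 0.27  1.08 -0.01] w 26.5 q [-0.56  0.19  0.87  1.97 -0.17  1.05  0.4 ]
dp cm [ 0.45  0.04 -0.11]
turn rad [ 0.002  0.003 -0.001]
```

```bash
python3 -m handwheel '{"dp":[[0.2,0,-0.05],[0.2,0,0],[0,0,0],[0,0,0],[0,0,0]],"turn":[[0,0,0],[0,0,0],[0,0,0],[0,0,0],[0,0,0]],"gripper":[2,2,2,2,2]}'; python3 -c "
from h import *
report([486.6,-154.7,130],1)"
```

```text
time_s: 16.7
ee_pos: [487.1, -155.8, 288.0]
eef_rot: [-0.006, 0.706, 0.008, 0.708]
contact_force: [-3.9, 1.7, 9.7]
width: 26.4
t 16.7 gp [ 487.7 -155.4  133. ] x [ 0.003  0.003 -1.   ] jawyaw 1.1 F [-3.9  1.7  9.7] M [0.36 1.14 0.01] w 26.4 q [-0.56  0.19  0.87  1.97 -0.17  1.05  0.41]
dp cm [ 0.3   0.07 -0.11]
turn rad [ 0.002  0.003 -0.003]
```

```bash
python3 -m handwheel '{"dp":[[0.25,0.07,-0.11],[0.2,0,-0.05],[0,0,0],[0,0,0],[0,0,0]],"turn":[[0,0.003,-0.003],[0,0,0],[0,0,0],[0,0,0],[0,0,0]],"gripper":[2,2,2,2,2]}'; python3 -c "
from h import *
report([486.6,-154.7,130],1)"
```

```text
time_s: 17.2
ee_pos: [486.8, -155.5, 285.8]
eef_rot: [-0.007, 0.705, 0.007, 0.709]
contact_force: [-2.0, 0.3, 4.6]
width: 26.6
t 17.2 gp [ 487.6 -155.4  130.8] x [ 0.005  0.001 -1.   ] jawyaw 1.1 F [-2.   0.3  4.6] M [ 0.13  0.58 -0.04] w 26.6 q [-0.56  0.19  0.87  1.98 -0.17  1.04  0.41]
dp cm [ 0.08  0.07 -0.09]
turn rad [ 0.002  0.005 -0.001]
```

```bash
python3 -m handwheel '{"dp":[[0.25,0.05,-0.1],[0.2,0,-0.05],[0,0,0],[0,0,0],[0,0,0]],"turn":[[0,0.003,-0.003],[0,0,0],[0,0,0],[0,0,0],[0,0,0]],"gripper":[2,2,2,2,2]}'; python3 -c "
from h import *
report([486.6,-154.7,130],1)"
```

```text
time_s: 17.7
ee_pos: [486.6, -155.0, 282.9]
eef_rot: [-0.007, 0.705, 0.006, 0.709]
contact_force: [-4.0, 0.3, 7.4]
width: 26.8
t 17.7 gp [ 487.5 -155.3  127.9] x [ 0.005 -0.002 -1.   ] jawyaw 1.1 F [-4.   0.3  7.4] M [0.36 0.84 0.02] w 26.8 q [-0.56  0.2   0.87  1.98 -0.17  1.03  0.41]
dp cm [-0.21  0.06 -0.08]
turn rad [0.002 0.005 0.002]
```

The force dropped from 12 N to 7 N net at gp z 131, which is the click, and it has since risen along the spring. I'll press slightly more to seat the key, then ease off and check height and force.

```bash
python3 -m handwheel '{"dp":[[0.25,0.05,-0.1],[0.25,0,-0.1],[0,0,0],[0,0,0],[0,0,0]],"turn":[[0,0.005,0.002],[0,0,0],[0,0,0],[0,0,0],[0,0,0]],"gripper":[2,2,2,2,2]}'; python3 -c "
from h import *
report([486.6,-154.7,130],1)";  python3 -m handwheel '{"dp":[[-0.3,0.03,-0.05],[-0.25,0,0],[0,0,0],[0,0,0],[0,0,0]],"turn":[[0,0,0],[0,0,0],[0,0,0],[0,0,0],[0,0,0]],"gripper":[2,2,2,2,2]}'; python3 -c "
from h import *
report([486.6,-154.7,132],1)"
```

```text
time_s: 18.2
ee_pos: [486.5, -155.4, 280.8]
eef_rot: [-0.007, 0.705, 0.007, 0.709]
contact_force: [-4.3, 1.6, 9.8]
width: 26.3
t 18.2 gp [ 487.4 -155.4  125.8] x [ 0.006 -0.    -1.   ] jawyaw 1.1 F [-4.3  1.6  9.8] M [0.31 1.11 0.01] w 26.3 q [-0.55  0.2   0.87  1.99 -0.18  1.03  0.41]
dp cm [-0.43  0.07 -0.08]
turn rad [0.001 0.006 0.   ]
time_s: 18.7
ee_pos: [486.2, -155.3, 286.8]
eef_rot: [-0.007, 0.705, 0.007, 0.71]
contact_force: [-2.7, 0.5, 3.9]
width: 26.6
t 18.7 gp [ 487.3 -155.3  131.8] x [ 0.007 -0.    -1.   ] jawyaw 1.1 F [-2.7  0.5  3.9] M [ 0.18  0.54 -0.03] w 26.6 q [-0.56  0.19  0.87  1.98 -0.17  1.04  0.4 ]
dp cm [-0.02  0.06 -0.07]
turn rad [0.001 0.007 0.001]
```

```bash
python3 -m handwheel '{"dp":[[0,0,-0.05],[0,0,0],[0,0,0],[0,0,0],[0,0,0]],"turn":[[0.12,0.005,0],[0.12,0,0],[0.12,0,0],[0.12,0,0],[0,0,0]],"gripper":[2,2,2,2,2]}'; python3 -c "
from h import *
report([486.8,-155,132],-68)"
```

```text
time_s: 19.2
ee_pos: [486.5, -155.4, 286.7]
eef_rot: [0.167, 0.685, -0.168, 0.689]
contact_force: [-2.7, 0.7, 3.9]
width: 26.7
t 19.2 gp [ 487.1 -155.6  131.7] x [ 0.004 -0.001 -1.   ] jawyaw -27.4 F [-2.7  0.7  3.9] M [ 0.14  0.54 -0.06] w 26.7 q [-0.63  0.21  0.95  1.98 -0.19  1.04 -0.07]
dp cm [-0.03  0.04 -0.06]
turn rad [ 0.709  0.004 -0.002]
```

```bash
python3 -m handwheel '{"dp":[[0,0,0],[0,0,0],[0,0,0],[0,0,0],[0,0,0]],"turn":[[0.12,0.004,-0.002],[0.12,0,0],[0.12,0,0],[0.12,0,0],[0.12,0,0]],"gripper":[2,2,2,2,2]}'; python3 -c "
from h import *
report([486.8,-155,132],-68)"
```

```text
time_s: 19.7
ee_pos: [486.8, -155.5, 286.6]
eef_rot: [0.362, 0.606, -0.363, 0.608]
contact_force: [-2.5, 1.2, 4.5]
width: 26.7
t 19.7 gp [ 487.  -155.9  131.6] x [ 0.001 -0.002 -1.   ] jawyaw -61.8 F [-2.5  1.2  4.5] M [0.05 0.67 0.07] w 26.7 q [-0.71  0.24  1.06  1.98 -0.24  1.05 -0.62]
dp cm [-0.04  0.03 -0.08]
turn rad [0.109 0.002 0.   ]
```

```bash
python3 -m handwheel '{"dp":[[0,0,0],[0,0,0],[0,0,0],[0,0,0],[0,0,0]],"turn":[[0.06,0,0],[0.06,0,0],[0.05,0,0],[0,0,0],[0,0,0]],"gripper":[2,2,2,2,2]}'; python3 -c "
from h import *
report([486.8,-155,132],-72)"
```

```text
time_s: 20.2
ee_pos: [487.1, -155.1, 286.2]
eef_rot: [0.41, 0.575, -0.411, 0.577]
contact_force: [-2.4, 1.2, 4.5]
width: 26.4
t 20.2 gp [ 487.1 -155.6  131.2] x [ 0.    -0.003 -1.   ] jawyaw -71.0 F [-2.4  1.2  4.5] M [ 0.09  0.55 -0.09] w 26.4 q [-0.74  0.26  1.1   1.98 -0.26  1.05 -0.77]
dp cm [-0.08 -0.01 -0.07]
turn rad [0.018 0.003 0.001]
```

```bash
python3 -m handwheel '{"dp":[[0,0,0],[0,0,0],[0,0,0],[0,0,0],[0,0,0]],"turn":[[0.05,0,0],[0.04,0,0],[0,0,0],[0,0,0],[0,0,0]],"gripper":[2,2,2,2,2]}'
python3 - <<'E'
from h import *
report([486.8,-155,132],-72)
im,d=imaging.get_image("scene"); P=cloud("scene",d).reshape(-1,3); hsv=cv2.cvtColor(im,cv2.COLOR_RGB2HSV).reshape(-1,3); m=((hsv[:,0]<6)|(hsv[:,0]>174))&(hsv[:,1]>150)&(abs(P[:,2]-80)<8)&(np.hypot(*(P[:,:2]-[486,-155]).T)<65)
c=P[m].mean(0); print("arm",m.sum(),c.round(1),np.degrees(np.arctan2(c[1]+154.6,c[0]-486.6)))
E
```

```text
time_s: 20.7
ee_pos: [487.3, -154.8, 286.2]
eef_rot: [0.431, 0.559, -0.433, 0.56]
contact_force: [-3.7, 0.6, 4.5]
width: 26.7
t 20.7 gp [ 487.3 -155.3  131.2] x [ 0.    -0.003 -1.   ] jawyaw -75.4 F [-3.7  0.6  4.5] M [0.13 0.58 0.34] w 26.7 q [-0.75  0.26  1.11  1.98 -0.27  1.06 -0.83]
dp cm [-0.08 -0.04 -0.05]
turn rad [-0.059  0.003  0.001]
arm 30 [ 477.5 -114.4   78.6] 102.76634833833347
```

```bash
python3 -m handwheel '{"dp":[[0,0,0],[0,0,0],[0,0,0],[0,0,0],[0,0,0]],"turn":[[0.03,0,0],[0.03,0,0],[0.03,0,0],[0,0,0],[0,0,0]],"gripper":[2,2,2,2,2]}'
python3 - <<'E'
from h import *
report([486.8,-155,132],-72)
for k in range(2):
    im,d=imaging.get_image("scene"); P=cloud("scene",d).reshape(-1,3); hsv=cv2.cvtColor(im,cv2.COLOR_RGB2HSV).reshape(-1,3); m=((hsv[:,0]<6)|(hsv[:,0]>174))&(hsv[:,1]>150)&(abs(P[:,2]-80)<8)&(np.hypot(*(P[:,:2]-[486,-155]).T)<65)
    c=P[m].mean(0); print("arm",m.sum(),c.round(1),np.degrees(np.arctan2(c[1]+154.6,c[0]-486.6)))
cv2.imwrite("pics/g6.png",cv2.resize(im[205:255,300:360,::-1],(720,600),interpolation=cv2.INTER_CUBIC))
E
```

```text
time_s: 21.25
ee_pos: [487.3, -154.7, 286.1]
eef_rot: [0.457, 0.538, -0.459, 0.54]
contact_force: [-3.1, 0.4, 4.6]
width: 26.3
t 21.25 gp [ 487.3 -155.3  131.1] x [-0.    -0.004 -1.   ] jawyaw -80.7 F [-3.1  0.4  4.6] M [-0.01  0.65  1.2 ] w 26.3 q [-0.77  0.27  1.14  1.98 -0.28  1.06 -0.92]
dp cm [-0.09 -0.04 -0.04]
turn rad [-0.152  0.004  0.001]
arm 29 [ 477.6 -114.1   78.6] 102.49195457512386
arm 29 [ 477.3 -114.4   78.9] 103.06440224586606
```

View pics/g6.png

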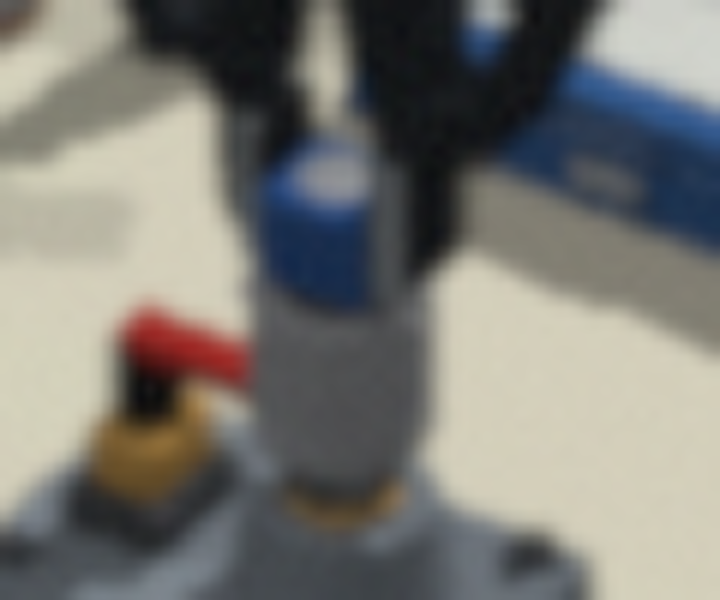

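The view shows the red arm (190,345) over the amber block (150,450) and the mouth on the collar with no gap. Mz rose to 1.2 N m while the arm stayed put, so it's at the stop. I'll relax the twist and downforce, then release.

```bash
python3 -m handwheel '{"dp":[[0,0,0],[-0.25,0,0],[0,0,0],[0,0,0],[0,0,0]],"turn":[[-0.07,0,0],[0,0.003,0],[0,0,0],[0,0,0],[0,0,0]],"gripper":[2,2,2,2,2]}'
python3 - <<'E'
from h import *
report([486.8,-155,134],-75)
E
```

```text
time_s: 21.85
ee_pos: [487.3, -155.2, 288.8]
eef_rot: [0.44, 0.553, -0.44, 0.554]
contact_force: [-2.4, -0.4, 1.9]
width: 26.3
t 21.85 gp [ 487.3 -155.4  133.8] x [ 0.    -0.001 -1.   ] jawyaw -76.9 F [-2.4 -0.4  1.9] M [-0.29  0.38  0.88] w 26.3 q [-0.76  0.26  1.12  1.98 -0.27  1.06 -0.86]
dp cm [-0.02 -0.04 -0.05]
turn rad [-0.034  0.001  0.   ]
```

```bash
python3 -m handwheel '{"dp":[[0,-0.02,-0.05],[0,0,0],[0,0,0],[0,0,0],[0,0,0]],"turn":[[-0.02,0,0],[0,0,0],[0,0,0],[0,0,0],[0,0,0]],"gripper":[2,2,4,6,6]}' 20; python3 -m handwheel '{"dp":[[0,0,0],[-1,0,0],[-2,0,0],[-3,0,0],[-4,0,0]],"turn":[[0,0,0],[0,0,0],[0,0,0],[0,0,0],[0,0,0]],"gripper":[6,6,6,6,6]}'; python3 -c "
from h import *
report()"
```

```text
time_s: 22.35
ee_pos: [487.1, -154.7, 288.6]
eef_rot: [0.435, 0.557, -0.435, 0.558]
contact_force: [0.2, -0.4, -0.4]
width: 60.0
time_s: 22.85
ee_pos: [485.5, -154.4, 388.8]
eef_rot: [0.434, 0.558, -0.438, 0.555]
contact_force: [1.3, 2.3, 1.1]
width: 60.1
t 22.85 gp [ 484.3 -154.7  233.8] x [-0.008 -0.003 -1.   ] jawyaw -76.1 F [1.3 2.3 1.1] M [ 0.09 -0.06  0.06] w 60.1 q [-0.92  0.07  1.21  1.86 -0.06  1.26 -1.02]
```

```bash
python3 -m handwheel '{"dp":[[-1,0,-4],[0,0,-4.5],[0,0,-4.5],[0,0,-4.5],[0,0,-4.5]],"turn":[[0,0,0],[0,0,0],[0,0,0],[0,0,0],[0,0,0]],"gripper":[6,6,6,6,6]}'
python3 - <<'E'
from h import *
c=np.array([486.6,-154.7])
im,d=imaging.get_image("scene"); P=cloud("scene",d); p=P.reshape(-1,3); hsv=cv2.cvtColor(im,cv2.COLOR_RGB2HSV).reshape(-1,3); m=((hsv[:,0]<6)|(hsv[:,0]>174))&(hsv[:,1]>150)&(abs(p[:,2]-82)<8)&(np.hypot(*(p[:,:2]-c).T)<65)
q=p[m].mean(0); print("arm",m.sum(),q.round(1),np.degrees(np.arctan2(q[1]+154.7,q[0]-486.6)))
a=im[198:248,298:358,::-1]
im,d=imaging.get_image("top"); P=cloud("top",d); p=P.reshape(-1,3); Q=p[(np.hypot(*(p[:,:2]-c).T)<30)&(p[:,2]>130)&(p[:,2]<150)]
if len(Q): print("head top",len(Q),Q.mean(0).round(1),np.median(Q[:,2]),cv2.minAreaRect(Q[:,:2].astype(np.float32)))
hsv=cv2.cvtColor(im,cv2.COLOR_RGB2HSV).reshape(-1,3); m=((hsv[:,0]<6)|(hsv[:,0]>174))&(hsv[:,1]>150)&(abs(p[:,2]-82)<5)&(np.hypot(*(p[:,:2]-c).T)<65)
if m.sum(): q=p[m].mean(0); print("arm top",m.sum(),q.round(1),np.degrees(np.arctan2(q[1]+154.7,q[0]-486.6)))
b=im[222:272,335:395,::-1]
cv2.imwrite("pics/end.png",np.hstack([cv2.resize(x,(400,333),interpolation=cv2.INTER_CUBIC) for x in(a,b)]))
E
```

```text
time_s: 23.35
ee_pos: [434.5, 57.3, 407.9]
eef_rot: [0.442, 0.551, -0.438, 0.555]
contact_force: [1.2, 0.2, -0.1]
width: 59.7
arm 29 [ 477.  -113.7   82.1] 103.1530129700132
head top 178 [ 485.9 -154.   140. ] 140.31258281622252 ((486.62109375, -154.81321716308594), (28.097366333007812, 28.41526985168457), 15.331319808959961)
arm top 93 [ 481.2 -115.9   82.3] 97.95046525386951
```

View pics/end.png

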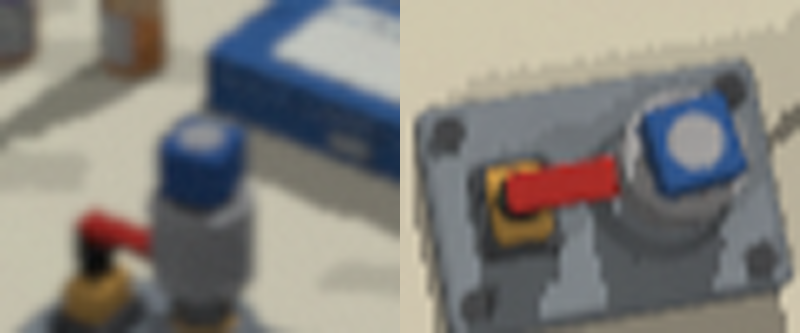

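Head top is at z = 140.3 against 82+58 = 140 for home. The red arm is at 98.0° and the amber block at 98.1°. The picture shows the arm over the amber block and the key seated. I'll check the bystanders, then hand in.

Run:
```python
from h import *
from bench import workorder
a=cv2.cvtColor(cv2.imread("pics/scene0.png"),cv2.COLOR_BGR2RGB).astype(int); im,d=imaging.get_image("scene")
for n,(u,v) in dict(green=(240,196),purple=(285,215),bottle=(298,195),eyep=(290,190),pot=(278,182),drop2=(318,195),petri=(424,263)).items():
    D=abs(im.astype(int)-a)[v-12:v+12,u-8:u+8].max(2); print(n,D.mean().round(1),(D>60).sum())
s=env.get_state(); print(s['contact_force'].round(1),s['dq'].round(3).max())
workorder.close_job()
```

```text
green 3.4 0
purple 11.1 0
bottle 4.2 0
eyep 3.9 0
pot 4.0 0
drop2 3.9 0
petri 8.6 0
[ 0.3 -1.  -0.2] 0.076
the job is handed in; nothing more can be done
```

The socket key is on the drive, clicked in and fully home, and turned clockwise to the stop. The gripper has let go and backed away, and the job was handed in at about 23 s.

**Mishap:** on the first try I took the drive's angle from the red arm, which sits about 13° off the drive's flats. The key jammed on the tapered nose at up to about 12 N. I lifted off, turned the key to match the flats, and it then slid on freely.

**Last checks:**
- **Seated:** the push force fell by about 5 N at the click, with a highest press of about 12 N. The head's top is at z = 140.3 mm against an expected 140 mm.
- **Locked:** the wrist moment reached 1.2 N m at the stop while the red arm stayed put. From the top camera the arm is at 98.0° and the amber block at 98.1°. The scene camera reads the arm 5° higher, but it already read about 3° high before the key was turned.
- **Surroundings:** before-and-after comparisons of the bystanders and look-alikes in the scene camera show no sign of movement. The purple key and the petri dish differed slightly more than the rest, probably shadow. The robot was touching nothing, though still settling slightly (0.08 rad/s) when I handed in.

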